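# Hook a display arm into slotted uprights and lock it

### The job

Pick up the blue display arm and hook its two steel claws into the upper pair of slots of the slotted stand, then press the arm down until it is fully home and the orange spring catch snaps out into the window of its back plate, and let go. The uprights sit up to 8 mm to one side of the middle of the stand, so feel gently for the slots: a push of 10 to 20 N is plenty, and contact forces over 60 N between arm and stand count as forcing it, and leave the marker, timer, memory stick and calculator where they are.

Things in the scene. Friction and masses are not known exactly. Their poses are not given: they have to be found in the camera images.
- stand: Fixed stand: dark steel foot 140 x 170 x 12 mm carrying two aluminium uprights, 26 mm wide, 178 mm tall, flat front faces in one plane. Origin on the worktop, under that front plane, on the middle line of the foot. x points into the uprights (the arm hangs on the -x side), y left along the face, z up. Uprights are clamped and do not give way.
- slots (a point): Point in the uprights' front plane, on the middle line of the FOOT, 146 mm over the worktop: mid-height of the upper slots. Axes as stand. The uprights are shifted along y by an unmeasured -8 to +8 mm. From their shifted middle the slots are at y = -22 and +22 mm, 8 mm wide, 32 mm tall (130 to 162 mm over the worktop), wall 4 mm, hollow 26 mm behind. Lower slots (60 to 92 mm) are unused.
- catch (a joint): Orange spring catch between the uprights, m: 0 = sprung out (nose 5 mm in front of the face, 98 to 106 mm over the worktop, sloped on top, flat below), up to 0.008 pushed in; spring 4 N plus 0.4 N per mm. The lower edge of the arm's back plate pushes it in on the way down (about 3 to 10 N of downward push); it snaps out into the plate's window when the arm is home.
- grip (a point): Blue display arm, 0.25 kg, standing on its bar. Point at the bar's middle, half-way up, 17 mm over its underside. Bar 14 mm wide (y), 34 mm tall, from 50 mm behind (-x) to 74 mm ahead, upturned tip 54 mm high at the -x end. x along the bar to the claws, z up. Rear face of the back plate (60 mm wide and tall, 6 mm thick, lower edge level with the bar's underside) is 80 mm ahead.
- claws (a point): Midway between the front ends of the two claws, 10.5 mm ahead of the plate's rear face, 40 mm over the arm's underside; axes as grip. Claws at y = -22 and +22 mm, 5 mm thick: neck 40 to 52 mm over the underside, end tooth 5 mm deep hanging to 28 mm; gap tooth to plate 5.5 mm. They enter with this point level with point slots (within 3 mm); fully home it is 16 mm lower.
- pad (a point): Middle of the press pad on top of the arm, a flat 26 x 34 mm flange with a dark rubber top, 60 mm over the arm's underside, 18 mm in front (-x) of the plate's rear face: a place to press with closed fingers.
- display_arm: The blue display arm as a whole; origin in the middle of the lower edge of the rear face of its back plate, axes as grip. Fully home the origin lies in the uprights' front plane, 90 mm over the worktop. The plate's window for the catch is 7 to 18 mm above this edge, 20 mm wide.
- marker: Bystander: red and white marker, 135 mm long, lying.
- timer: Bystander: white timer, 64 mm wide, 60 mm tall.
- usb_stick: Bystander: small blue memory stick, 53 mm long, lying.
- calculator: Bystander: dark grey calculator, 124 x 68 x 15 mm, lying.

How it is judged:
By the outcome, as a careful person would: the job done as asked, in the order asked, and still so for the second after the job is handed in, with the robot touching nothing.
It also fails if it takes over 54 s, if anything falls off the work surface, if the arm or the gripper's body presses on something with over 40 N, if the wrist force passes 120 N, or if a joint passes its speed limit or range.

### The arm

A 6-joint arm with a two-finger parallel gripper is mounted at the origin on a cart in front of the work surface, level with it; the furniture and walls round the work are solid. World frame = base frame: x ahead of the robot, y to its left, z up, the work surface at z = 0. Lengths are in m, angles in rad, forces in N, time in s.
With the tool pointing down it reaches from about 0.275 to 0.875 m from the base axis. Payload 12.5 kg.
Tool frame: the origin (TCP) lies midway between the tips of the shut fingers; the grasp point (between the pads) lies 19 mm behind it; z points along the fingers, y is the direction in which the jaws open and shut (so a half turn about z gives the same grasp; the last joint's range is limited). The gripper opens to 85 mm and grips with 20 to 120 N. Pads are 22 mm wide; open, the fingers measure 114 mm over their backs; the gripper's body (76 mm by 85 mm) begins 54 mm behind the grasp point. The pads swing forward as they close: fully open they stand 13 mm farther back than shut.
Start: joints at [1.168, 0.351, 1.652, -0, 1.139, -0.085], TCP at [0.172, 0.522, 0.231] pointing down, gripper open.
Joint ranges: [-2.75, 2.75], [-0.79, 2.1], [0.01, 2.65], [-1.57, 4.71], [0.07, 3.14], [-2.87, 2.87]. Speed limits (rad/s): [2.22, 2.22, 2.79, 3.14, 3.14, 3.14].

### API

Orientations are given as a unit quaternion [w, x, y, z].
In Python, from plant import env gives the robot as it stands.
- The arm moves only by the tool drive_tool, never from a script. Its argument "steps" is a list of rows, each an object of numbers: "claw": the closure in counts, from 0 (fully open) to 255 (shut); "dx", "dy", "dz": the shift along the world's x, y, z in cm; "ax", "ay", "az": the turn, a rotation vector about the world's x, y, z in degrees. In form: [{"claw": .., "dx": .., "dy": .., "dz": .., "ax": .., "ay": .., "az": ..}, ...]. A call has 1 to 10 rows; each row shifts and turns the commanded pose from where the row before left it; what a row does not reach is not made up. A row lasts 1/8 s, in which the tool goes at most 62.5 mm and 10.7 degrees, less where a joint would pass 70% of its speed; a pose out of reach is approached as far as the arm can. A call is refused whole if a number of a shift passes 6.25 or a number of a turn 10.7, either way. A call with a gripper value outside its range is refused whole. The fingers move at their own pace and stop on an object; "newtons" is the grip in N (left out, the last holds). Time passes only in rows, so rows that do not move let the fingers close. It gives the time, the measured TCP pose, the force and the opening at its end, in the units of the state.
- env.state(): the state, without advancing time (a new reading comes with each control period).
- env.snapshot(name): name is "scene" or "side" or "wrist"; returns a dict with "color" (480x640x3 uint8, blue, green, red), "fx", "fy", "cx", "cy" (pixels), "k1" (the pictures are not rectified: a ray, as slopes to the right and down, at radius r is drawn at 1 + k1 r^2 times it, then the intrinsics apply), "R" (3x3) and "t" (3): a world point X has camera coordinates R X + t; the wrist camera has in their place "T_tool_cam" (4x4, takes a point from camera to tool coordinates, whose origin is the TCP and whose axes are the flange's). Camera axes: x right, y down, z forward; pixel columns grow to the right and rows downward; lengths in m; the calibration is good to about 2 mm. A picture is of the moment at which its call begins: read the wrist's pose just before it. There is no depth.
- env.finish_job(): hands the job in, once; it reports no verdict.
Trained networks look in the newest picture that a camera, given by its name, has taken for a name from the list of things; names that differ only in an ending like _2 or _b are one class to them, and where a whole thing is asked for, a point or a joint stands for the part that bears it (a point fixed in the world has none). Each returns a list of dicts, best first, with "score" (0 to 1); they miss things now and then, are a little off and sometimes report something else, mostly with a low value. They report only what shows in the picture. A call takes as long as a camera call.
- env.outline_of(target, camera): "pixels" (480x640 bool, what is visible of it).
- env.tip_of(target, camera): "location" ([x, y, z] in m, in the coordinates of the camera as it stood for that picture, good to about 4 mm: a listed point, or the origin of a listed thing).
The state is a dict: "time_s": time; "joint_positions": joint angles; "dq": joint speeds; "joint_efforts": joint torques, N m; "ee_pos": TCP position; "tool_rot": TCP orientation; "force": force on the tool from outside, world axes, zero at the start; "torque": the same for the moment, N m; "finger_gap": finger opening in m.
Only numpy, scipy, OpenCV 4.12 (cv2) and the standard library are available. Lean on these libraries where they do the work, as an engineer would, in place of code of your own. Each camera call takes 0.05 s, during which the arm holds its last target. There are 200 camera calls.

## Working session

There is one attempt and no reset: what is moved stays moved. The work goes in short steps, Python scripts to look and compute and a tool call to move; the robot and the scene stay as the last step left them, time stands still between calls to the robot, and variables do not carry over. Pictures are saved under pics/ and viewed, about 8 in all and at most 12, crops included, and the job is handed in when it is done.

Besides the shell and the picture viewer there is one more tool, called after "Emit:" by a JSON object that holds its "method" and its "body". drive_tool: Moves the arm, as the interface text tells. Its arguments: {"type":"object","properties":{"steps":{"type":"array","items":{"type":"object","properties":{"claw":{"type":"number"},"dx":{"type":"number"},"dy":{"type":"number"},"dz":{"type":"number"},"ax":{"type":"number"},"ay":{"type":"number"},"az":{"type":"number"}}}},"newtons":{"type":"number"}},"required":["steps"]}

```bash
mkdir -p pics; cat > h.py <<'E'
import numpy as np, cv2
from scipy.spatial.transform import Rotation as Ro
from plant import env
def rot(q): return Ro.from_quat([q[1],q[2],q[3],q[0]])
def cam(name):
    s=env.state(); p=env.snapshot(name)
    if 'R' in p: R=np.array(p['R']); t=np.array(p['t'])
    else:
        T=np.array(p['T_tool_cam']); W=np.eye(4); W[:3,:3]=rot(s['tool_rot']).as_matrix(); W[:3,3]=s['ee_pos']
        C=np.linalg.inv(W@T); R=C[:3,:3]; t=C[:3,3]
    return p,R,t
def toW(R,t,x): return R.T@(np.array(x)-t)
def proj(p,R,t,X):
    c=R@np.array(X)+t; a=c[:2]/c[2]; a=a*(1+p['k1']*(a@a)); return np.array([p['fx']*a[0]+p['cx'],p['fy']*a[1]+p['cy']])
def ray(p,R,t,uv):
    d=np.array([(uv[0]-p['cx'])/p['fx'],(uv[1]-p['cy'])/p['fy']]); a=d.copy()
    for _ in range(20): a=d/(1+p['k1']*(a@a))
    return -R.T@t, R.T@np.array([a[0],a[1],1])
def onz(p,R,t,uv,z):
    o,d=ray(p,R,t,uv); return o+d*(z-o[2])/d[2]
E
cat > a.py <<'E'
from h import *
print(env.state())
for c in ['scene','side','wrist']:
    p,R,t=cam(c); cv2.imwrite(f'pics/{c}0.png',p['color']); print(c,'campos',(-R.T@t).round(3),p['fx'])
    for n in ['stand','slots','grip','claws','pad','display_arm','catch','marker','timer','usb_stick','calculator']:
        try: print(c,n,[(round(r['score'],2),toW(R,t,r['location']).round(4).tolist()) for r in env.tip_of(n,c)[:2]])
        except Exception as e: print(n,e)
E
python3 a.py; python3 -c "
import cv2,numpy as np
" 
```

```text
{'time_s': 0.0, 'joint_positions': array([ 1.16838516e+00,  3.51246828e-01,  1.65245256e+00,  3.74340547e-05,
        1.13912343e+00, -8.46081031e-02]), 'dq': array([ 0.00137317, -0.0004785 , -0.00103262, -0.00071996,  0.0021708 ,
        0.00113895]), 'joint_efforts': array([-1.62983029e-03, -5.06094861e+01, -2.91406614e+01, -1.19444180e-04,
        4.62215292e-03,  2.91574202e-05]), 'ee_pos': array([0.17169793, 0.52214436, 0.23074181]), 'tool_rot': array([-1.64797148e-04,  1.58241384e-01,  9.87400266e-01, -5.92841043e-04]), 'force': array([0.17444813, 0.2069068 , 0.69861799]), 'torque': array([ 0.06179829, -0.00975584, -0.03874492]), 'finger_gap': 0.08524906459409305}
scene campos [ 0.044 -0.89   0.585] 617.4877956153484
scene stand [(0.75, [0.6875, 0.0733, -0.0035])]
scene slots [(0.59, [0.6874, 0.0756, 0.1463])]
scene grip [(0.71, [0.4545, 0.1409, 0.0143])]
scene claws [(0.72, [0.5487, 0.1375, 0.0403])]
scene pad [(0.93, [0.5155, 0.1402, 0.0613]), (0.48, [0.6808, -0.0818, -0.0018])]
scene display_arm [(0.48, [0.5985, 0.3259, -0.0028])]
catch it knows: calculator, claws, display_a
[... 491 characters left out ...]
side pad [(0.8, [0.517, 0.1393, 0.0667])]
side display_arm [(0.41, [0.6027, 0.3254, 0.0041])]
catch it knows: calculator, claws, display_arm, grip, marker, pad, slots, stand, timer, usb_stick
side marker [(0.59, [0.6003, 0.326, -0.0006])]
side timer [(0.92, [0.6771, -0.0858, 0.0037])]
side usb_stick []
side calculator [(0.69, [0.4371, 0.3206, 0.0054]), (0.48, [0.6017, 0.3232, 0.0032])]
wrist campos [0.108 0.542 0.373] 376.1593987539289
wrist stand []
wrist slots []
wrist grip []
wrist claws []
wrist pad []
wrist display_arm []
catch it knows: calculator, claws, display_arm, grip, marker, pad, slots, stand, timer, usb_stick
wrist marker []
wrist timer []
wrist usb_stick []
wrist calculator []
```

View pics/scene0.png

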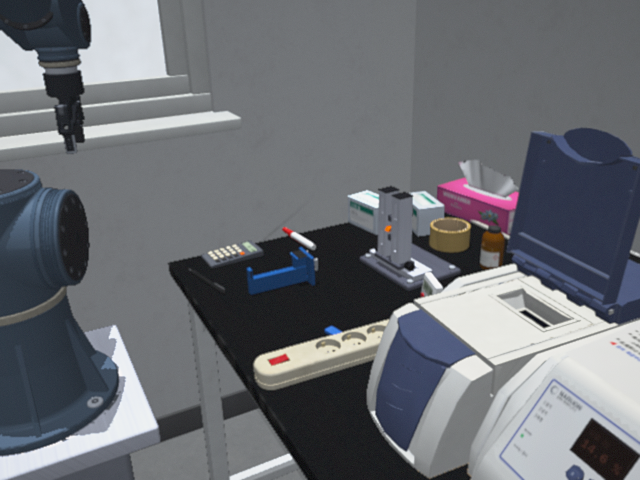

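View pics/side0.png

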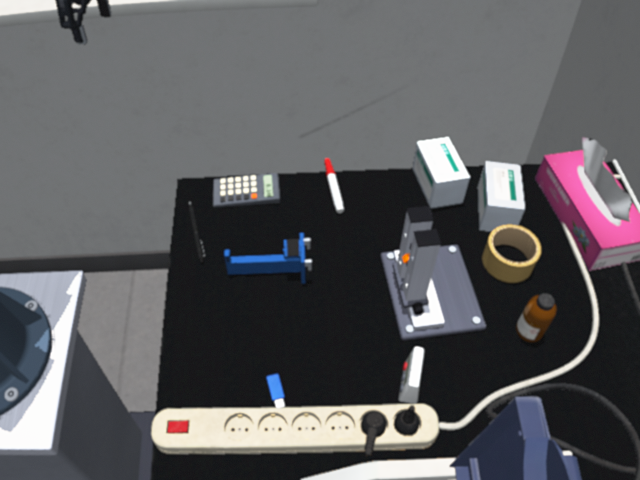

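Scene and side pictures: the blue arm lies around (280,270) in the scene picture, pointing toward +x. The stand is at (400,240), turned slightly, and the path between them is clear. Next I'll move over the arm to look from near.

Emit:
{"method": "drive_tool", "body": {"steps": [{"dx":2.7,"dy":-3.8,"az":1.8,"claw":0},{"dx":2.7,"dy":-3.8,"az":1.8},{"dx":2.7,"dy":-3.8,"az":1.8},{"dx":2.7,"dy":-3.8,"az":1.8},{"dx":2.7,"dy":-3.8,"az":1.8},{"dx":2.7,"dy":-3.8,"az":1.8},{"dx":2.7,"dy":-3.8,"az":1.8},{"dx":2.7,"dy":-3.8,"az":1.8},{"dx":2.7,"dy":-3.8,"az":1.8},{"dx":2.7,"dy":-3.8,"az":1.8}]}}

```text
schema error: expected keys claw, dx, dy, dz, ax, ay, az
```

```bash
cat > b.py <<'E'
from h import *
import sys
s=env.state(); print(s['time_s'],s['ee_pos'].round(4),s['tool_rot'].round(4),rot(s['tool_rot']).as_matrix().round(3).tolist())
p,R,t=cam('wrist'); cv2.imwrite(f'pics/{sys.argv[1]}.png',p['color']); print('campos',(-R.T@t).round(3),'axis',R[2].round(3))
for n in ['stand','slots','grip','claws','pad','display_arm']:
    print(n,[(round(r['score'],2),toW(R,t,r['location']).round(4).tolist()) for r in env.tip_of(n,'wrist')[:2]])
E
python3 b.py w1
```

```text
1.65 [0.1718 0.5225 0.2313] [0.     0.1582 0.9874 0.    ] [[-0.95, 0.312, 0.0], [0.312, 0.95, 0.0], [-0.0, 0.0, -1.0]]
campos [0.108 0.542 0.374] axis [ 0.254 -0.084 -0.964]
stand []
slots []
grip []
claws []
pad []
display_arm []
```

View pics/w1.png

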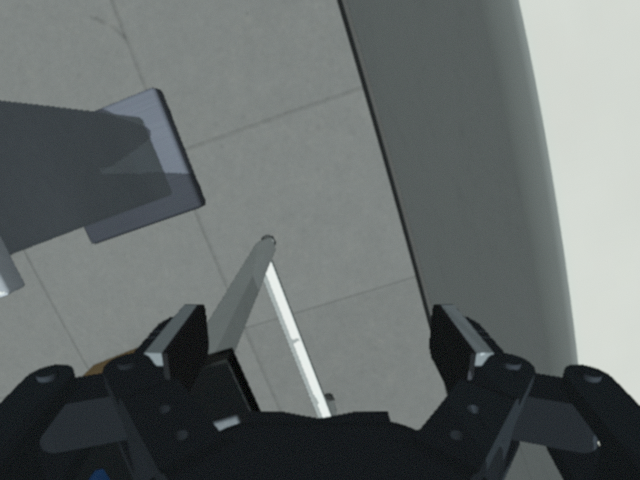

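The move was refused because every key is needed, so the picture shows only the floor. I'll resend it in full.

Emit:
{"method": "drive_tool", "body": {"steps": [{"claw":0,"dx":2.7,"dy":-3.8,"dz":0,"ax":0,"ay":0,"az":1.8},{"claw":0,"dx":2.7,"dy":-3.8,"dz":0,"ax":0,"ay":0,"az":1.8},{"claw":0,"dx":2.7,"dy":-3.8,"dz":0,"ax":0,"ay":0,"az":1.8},{"claw":0,"dx":2.7,"dy":-3.8,"dz":0,"ax":0,"ay":0,"az":1.8},{"claw":0,"dx":2.7,"dy":-3.8,"dz":0,"ax":0,"ay":0,"az":1.8},{"claw":0,"dx":2.7,"dy":-3.8,"dz":0,"ax":0,"ay":0,"az":1.8},{"claw":0,"dx":2.7,"dy":-3.8,"dz":0,"ax":0,"ay":0,"az":1.8},{"claw":0,"dx":2.7,"dy":-3.8,"dz":0,"ax":0,"ay":0,"az":1.8},{"claw":0,"dx":2.7,"dy":-3.8,"dz":0,"ax":0,"ay":0,"az":1.8},{"claw":0,"dx":2.7,"dy":-3.8,"dz":0,"ax":0,"ay":0,"az":1.8}]}}

```text
time_s: 3.25
ee_pos: [0.4426, 0.1411, 0.2315]
tool_rot: [0.0, 0.001, 1.0, 0.0]
force: [-0.0, 0.5, 0.2]
finger_gap: 0.0854
```

```bash
python3 b.py w2
```

```text
3.25 [0.4426 0.1411 0.2315] [3.0e-04 1.4e-03 1.0e+00 1.0e-04] [[-1.0, 0.003, 0.001], [0.003, 1.0, 0.0], [-0.001, 0.0, -1.0]]
campos [0.376 0.14  0.374] axis [ 0.268 -0.001 -0.964]
stand [(0.61, [0.6867, 0.0744, 0.0016]), (0.29, [0.4549, 0.1416, 0.0191])]
slots []
grip []
claws [(0.72, [0.5449, 0.1387, 0.039])]
pad [(0.6, [0.5183, 0.1361, 0.0557])]
display_arm [(0.58, [0.5386, 0.1415, -0.0008])]
```

View pics/w2.png

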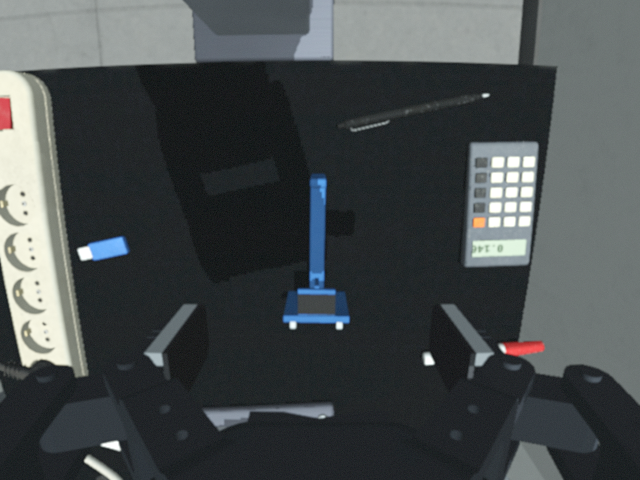

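Wrist picture: the bar runs from (319,178) to the plate at (316,318), the claw ends are at (292,325) and (339,325), and the stand foot's near edge is around (205-333, 408). I'll work out both yaws from these.

```bash
cat > c.py <<'E'
from h import *
p,R,t=cam('wrist'); im=p['color'].astype(int); b,g,r=im[...,0],im[...,1],im[...,2]
m=(b>90)&(b-r>50); m[:, :260]=0; m[:, 380:]=0; m[:150]=0; m[340:]=0
P=[]
for v in range(195,272,4):
    u=np.where(m[v])[0]
    if len(u)>5 and len(u)<30: P.append(onz(p,R,t,(u.mean(),v),.034)[:2])
P=np.array(P); k=np.polyfit(P[:,0],P[:,1],1); print('bar yaw deg',np.degrees(np.arctan(k[0])),'y at x=.455',np.polyval(k,.455),'rms',np.std(P[:,1]-np.polyval(k,P[:,0])))
# plate rear-face top edge
rows=[]
for u in list(range(288,296))+list(range(336,345)):
    c=np.where(m[285:335,u])[0]
    if len(c): rows.append(onz(p,R,t,(u,285+c.max()),.06)[:2])
rows=np.array(rows); print('plate rear edge',rows.mean(0).round(4),'slope deg',np.degrees(np.polyfit(rows[:,1],rows[:,0],1)[0]))
v=np.where(m[:,312:324].any(1))[0]; print('tip row',v.min(),onz(p,R,t,(318,v.min()),.054))
u=np.where(m[305])[0]; print('plate width row305',u.min(),u.max(),[onz(p,R,t,(x,305),.06)[1].round(4) for x in (u.min(),u.max())])
cv2.imwrite('pics/foot.png',cv2.resize(p['color'][380:450,150:400],None,fx=3,fy=3))
# stand foot front edge
s=np.array(env.outline_of('stand','wrist')[0]['pixels']) if env.outline_of('stand','wrist') else None
if s is not None:
    E=[]
    for u in range(212,328,4):
        c=np.where(s[:,u])[0]
        if len(c): E.append(onz(p,R,t,(u,c.min()),.012)[:2])
    E=np.array(E); print(E.round(4)[::4].tolist()); k=np.polyfit(E[:,1],E[:,0],1); print('foot front edge slope yaw', -np.degrees(np.arctan(k[0])))
p,R,t=cam('side'); s=env.outline_of('stand','side'); print(len(s))
m=np.uint8(s[0]['pixels']); im=p['color'].copy()
im2=cv2.resize(im[190:350,360:500],None,fx=5,fy=5,interpolation=cv2.INTER_CUBIC)[:, :]; im2=cv2.resize(im2,(525,600)); cv2.imwrite('pics/side_st.png',im2)
c=max(cv2.findContours(m,0,2)[0],key=cv2.contourArea); print(cv2.approxPolyDP(cv2.convexHull(c),3,True)[:,0].tolist())
E
python3 c.py
```

```text
bar yaw deg -1.3611073887381446 y at x=.455 0.1384084257297935 rms 0.0002036210379523191
plate rear edge [0.5348 0.1403] slope deg 2.2186107546474605
tip row 176 [0.40185931 0.14163019 0.054     ]
plate width row305 285 343 [np.float64(0.1112), np.float64(0.1638)]
1
[[408, 207], [429, 206], [457, 245], [486, 325], [484, 330], [401, 338], [380, 255]]
```

View pics/side_st.png

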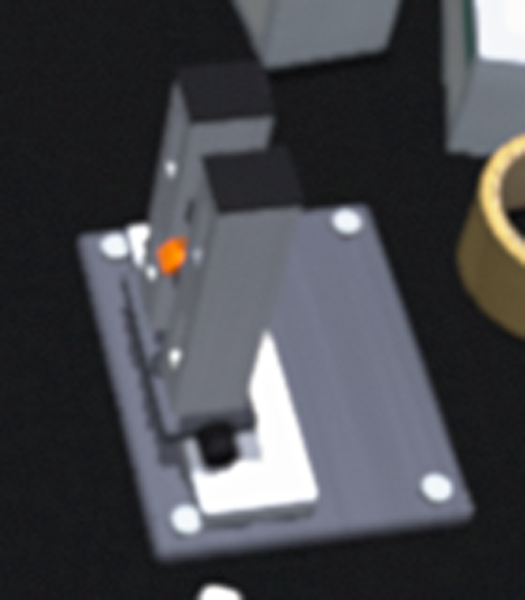

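Side crop: the foot's corners are at about (381,253), (458,245), (486,326) and (402,338) in full-picture pixels. The upright tops' front edges run from (408,207) to (419,247).

```bash
python3 - <<'E'
from h import *
p,R,t=cam('side')
f=lambda u,v,z:onz(p,R,t,(360+u/3.75,190+v/3.75),z)[:2]
A,B,C,D=[f(*x,.012) for x in[(80,237),(368,207),(472,513),(157,553)]]
for n,a,b in[('AB',A,B),('BC',B,C),('DC',D,C),('AD',A,D)]: d=b-a; print(n,a.round(4),b.round(4),np.linalg.norm(d).round(4),np.degrees(np.arctan2(d[1],d[0])).round(2))
Q=[f(*x,.178) for x in[(179,65),(191,121),(204,155),(219,213)]]
print(np.round(Q,4).tolist()); d=Q[3]-Q[0]; print(np.linalg.norm(d),np.degrees(np.arctan2(d[1],d[0])))
E
```

```text
AB [0.6689 0.1535] [0.8066 0.1619] 0.138 3.5
BC [0.8066 0.1619] [ 0.8164 -0.0039] 0.1661 -86.61
DC [ 0.6786 -0.0122] [ 0.8164 -0.0039] 0.1381 3.44
AD [0.6689 0.1535] [ 0.6786 -0.0122] 0.1659 -86.63
[[0.6866, 0.1108], [0.6865, 0.0822], [0.6886, 0.0653], [0.6894, 0.0374]]
0.07342511777715371 -87.83388468684217
```

Emit:
{"method": "drive_tool", "body": {"steps": [{"claw":0,"dx":1.2,"dy":-0.15,"dz":-3.0,"ax":0,"ay":0,"az":-1.4},{"claw":0,"dx":0,"dy":0,"dz":-5.0,"ax":0,"ay":0,"az":0},{"claw":0,"dx":0,"dy":0,"dz":-5.0,"ax":0,"ay":0,"az":0},{"claw":0,"dx":0,"dy":0,"dz":-5.0,"ax":0,"ay":0,"az":0},{"claw":0,"dx":0,"dy":0,"dz":-3.0,"ax":0,"ay":0,"az":0},{"claw":0,"dx":0,"dy":0,"dz":-1.6,"ax":0,"ay":0,"az":0},{"claw":0,"dx":0,"dy":0,"dz":0,"ax":0,"ay":0,"az":0}], "newtons": 60}}

```text
time_s: 4.72
ee_pos: [0.4536, 0.141, 0.005]
tool_rot: [-0.001, 0.014, 1.0, -0.0]
force: [0.6, -1.4, 0.5]
finger_gap: 0.0854
```

Emit:
{"method": "drive_tool", "body": {"steps": [{"claw":150,"dx":0,"dy":0,"dz":0,"ax":0,"ay":0,"az":0},{"claw":180,"dx":0,"dy":0,"dz":0,"ax":0,"ay":0,"az":0},{"claw":255,"dx":0,"dy":0,"dz":0,"ax":0,"ay":0,"az":0},{"claw":255,"dx":0,"dy":0,"dz":0,"ax":0,"ay":0,"az":0},{"claw":255,"dx":0,"dy":0,"dz":0,"ax":0,"ay":0,"az":0},{"claw":255,"dx":0,"dy":0,"dz":0,"ax":0,"ay":0,"az":0}]}}

```text
time_s: 5.48
ee_pos: [0.4541, 0.141, 0.0058]
tool_rot: [0.0, 0.014, 1.0, 0.0]
force: [-1.2, -0.5, 5.6]
finger_gap: 0.0128
```

Emit:
{"method": "drive_tool", "body": {"steps": [{"claw":255,"dx":0,"dy":0,"dz":2.6,"ax":0,"ay":0,"az":0},{"claw":255,"dx":0,"dy":0,"dz":4,"ax":0,"ay":0,"az":0},{"claw":255,"dx":0,"dy":0,"dz":4,"ax":0,"ay":0,"az":0},{"claw":255,"dx":2.4,"dy":-1.5,"dz":0,"ax":0,"ay":0,"az":1},{"claw":255,"dx":2.4,"dy":-1.5,"dz":0,"ax":0,"ay":0,"az":1},{"claw":255,"dx":2.4,"dy":-1.5,"dz":0,"ax":0,"ay":0,"az":1},{"claw":255,"dx":2.4,"dy":-1.5,"dz":0,"ax":0,"ay":0,"az":1},{"claw":255,"dx":2.1,"dy":-1.4,"dz":0,"ax":0,"ay":0,"az":1},{"claw":255,"dx":0,"dy":0,"dz":0,"ax":0,"ay":0,"az":0},{"claw":255,"dx":0,"dy":0,"dz":0,"ax":0,"ay":0,"az":0}]}}

```text
time_s: 6.72
ee_pos: [0.5699, 0.0672, 0.1108]
tool_rot: [-0.001, -0.029, 1.0, 0.0]
force: [-0.9, -0.4, -4.2]
finger_gap: 0.0129
```

```bash
python3 b.py w3; python3 - <<'E'
from h import *
for c in['side','scene']:
    p,R,t=cam(c)
    for n in ['grip','claws','pad','slots']: print(c,n,[(round(r['score'],2),toW(R,t,r['location']).round(4).tolist()) for r in env.tip_of(n,c)[:1]])
    u,v=proj(p,R,t,[.66,.07,.12]).astype(int); a=cv2.resize(p['color'][v-50:v+50,u-66:u+66],(792,600),interpolation=cv2.INTER_CUBIC); cv2.imwrite(f'pics/{c}3.png',a); print(u-66,v-50)
E
python3 -c "
import cv2,numpy as np
a=[cv2.resize(cv2.imread(f'pics/{n}.png'),(400,300)) for n in('w3','side3','scene3')]
b=cv2.resize(cv2.imread('pics/w3.png')[300:480,160:480],(400,225));b=cv2.copyMakeBorder(b,0,75,0,0,0)
cv2.imwrite('pics/m3.png',np.vstack([np.hstack(a[:2]),np.hstack([a[2],b])]))"
```

```text
6.725 [0.5699 0.0672 0.1108] [-7.000e-04 -2.950e-02  9.996e-01  0.000e+00] [[-0.998, -0.059, -0.001], [-0.059, 0.998, 0.0], [0.001, 0.0, -1.0]]
campos [0.503 0.062 0.253] axis [ 0.265  0.016 -0.964]
stand []
slots []
grip [(0.94, [0.5696, 0.0692, 0.1206])]
claws []
pad []
display_arm []
side grip [(0.92, [0.5736, 0.0667, 0.1191])]
side claws []
side pad [(0.85, [0.6368, 0.0655, 0.1702])]
side slots [(0.86, [0.6851, 0.0717, 0.1485])]
323 204
scene grip [(0.8, [0.567, 0.0697, 0.1219])]
scene claws [(0.8, [0.6641, 0.0732, 0.1408])]
scene pad [(0.88, [0.6326, 0.0701, 0.1672])]
scene slots [(0.94, [0.6883, 0.0768, 0.1455])]
312 173
```

View pics/m3.png

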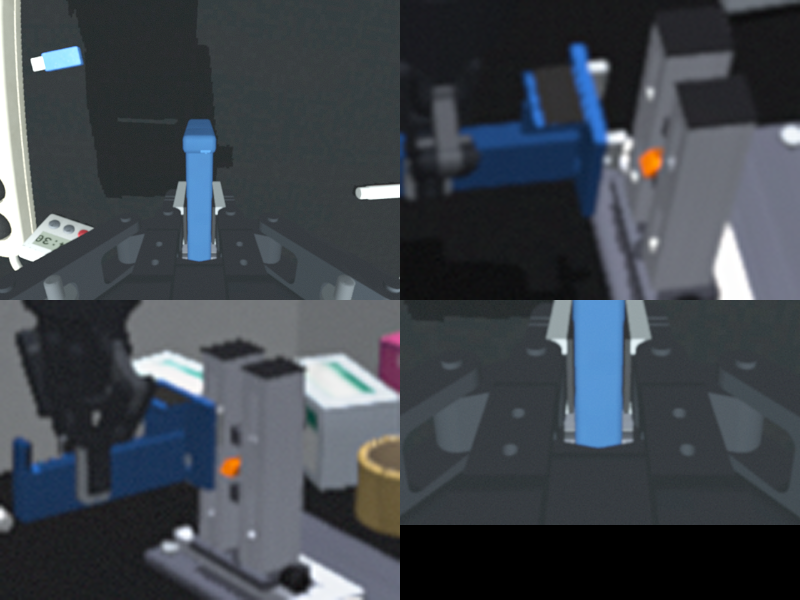

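The montage shows the arm held level in front of the stand with the claws ahead of the slots. I'll check the lateral alignment in one enlarged side view, where errors common to both parts cancel.

View pics/side3.png

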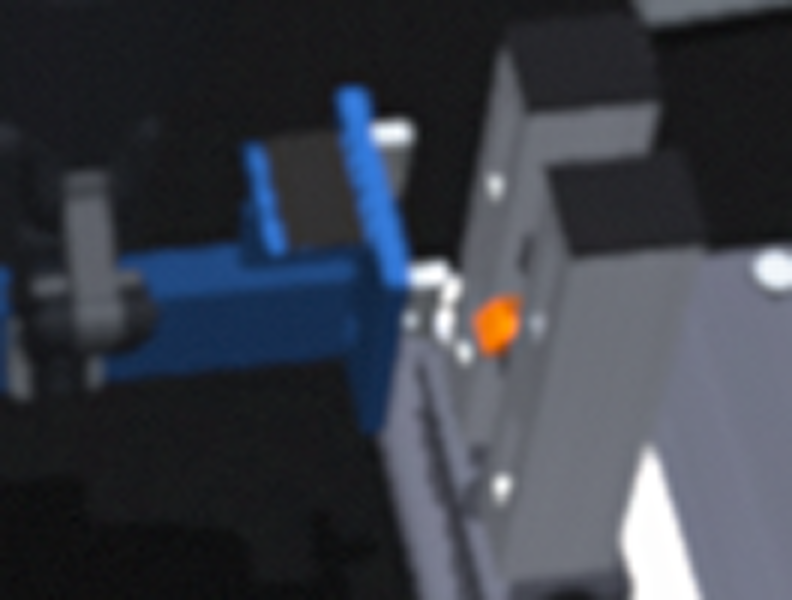

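Plate rear top edge runs (366,88)–(406,285) in the crop; upright front top corners are at (505,42), (524,110), (548,165) and (570,257).

```bash
python3 - <<'E'
from h import *
p,R,t=cam('side')
f=lambda u,v,z:onz(p,R,t,(323+u/6,204+v/6),z)[:2]
a=np.radians(3.4); U=np.array([np.cos(a),np.sin(a)]);V=np.array([-U[1],U[0]])
for n,z,L in[('plate',.165,[(366,88),(406,285)]),('upr',.178,[(505,42),(524,110),(548,165),(570,257)])]:
    Q=np.array([f(*x,z) for x in L]); print(n,Q.round(4).tolist()); d=Q[-1]-Q[0]; print(' yaw',90+np.degrees(np.arctan2(d[1],d[0])),'u',(Q@U).round(4),'v',(Q@V).round(4),'mid',((Q@V)[0]+(Q@V)[-1])/2, (Q@V).mean())
E
```

```text
plate [[0.6514, 0.1022], [0.6523, 0.0416]]
 yaw 0.8174496873297841 u [0.6563 0.6536] v [0.0634 0.0028] mid 0.03313520036448056 0.03313520036448056
upr [[0.6846, 0.1038], [0.6856, 0.0821], [0.6884, 0.065], [0.6888, 0.0374]]
 yaw 3.6462567873670366 u [0.6895 0.6892 0.6911 0.6898] v [ 0.063   0.0413  0.024  -0.0035] mid 0.02976276938560492 0.031222611754082984
```

Emit:
{"method": "drive_tool", "body": {"steps": [{"claw":255,"dx":0.7,"dy":-0.06,"dz":0.2,"ax":0,"ay":0,"az":0},{"claw":255,"dx":0.8,"dy":0.05,"dz":0,"ax":0,"ay":0,"az":0},{"claw":255,"dx":0.7,"dy":0.04,"dz":0,"ax":0,"ay":0,"az":0},{"claw":255,"dx":0,"dy":0,"dz":0,"ax":0,"ay":0,"az":0}]}}

```text
time_s: 8.12
ee_pos: [0.5933, 0.0672, 0.1131]
tool_rot: [0.0, -0.03, 1.0, -0.0]
force: [0.6, -0.6, -3.4]
finger_gap: 0.0132
```

Emit:
{"method": "drive_tool", "body": {"steps": [{"claw":255,"dx":0.2,"dy":0.01,"dz":0,"ax":0,"ay":0,"az":0},{"claw":255,"dx":0.2,"dy":0.01,"dz":0,"ax":0,"ay":0,"az":0},{"claw":255,"dx":0,"dy":0,"dz":0,"ax":0,"ay":0,"az":0}]}}

```text
time_s: 8.5
ee_pos: [0.5969, 0.0676, 0.1133]
tool_rot: [0.0, -0.03, 1.0, 0.0]
force: [0.6, 1.0, -2.2]
finger_gap: 0.0129
```

Emit:
{"method": "drive_tool", "body": {"steps": [{"claw":255,"dx":0.15,"dy":0.01,"dz":0,"ax":0,"ay":0,"az":0},{"claw":255,"dx":0.15,"dy":0.01,"dz":0,"ax":0,"ay":0,"az":0},{"claw":255,"dx":0,"dy":0,"dz":0,"ax":0,"ay":0,"az":0}]}}

```text
time_s: 8.88
ee_pos: [0.6, 0.0677, 0.1133]
tool_rot: [0.0, -0.03, 1.0, 0.0]
force: [1.0, 2.0, -3.6]
finger_gap: 0.0131
```

Emit:
{"method": "drive_tool", "body": {"steps": [{"claw":255,"dx":0.15,"dy":0.01,"dz":0,"ax":0,"ay":0,"az":0},{"claw":255,"dx":0.15,"dy":0.01,"dz":0,"ax":0,"ay":0,"az":0},{"claw":255,"dx":0,"dy":0,"dz":0,"ax":0,"ay":0,"az":0}]}}

```text
time_s: 9.25
ee_pos: [0.603, 0.0679, 0.1133]
tool_rot: [0.0, -0.03, 1.0, 0.0]
force: [0.5, 1.7, -3.2]
finger_gap: 0.0134
```

Emit:
{"method": "drive_tool", "body": {"steps": [{"claw":255,"dx":0.15,"dy":0.01,"dz":0,"ax":0,"ay":0,"az":0},{"claw":255,"dx":0.15,"dy":0.01,"dz":0,"ax":0,"ay":0,"az":0},{"claw":255,"dx":0,"dy":0,"dz":0,"ax":0,"ay":0,"az":0}]}}

```text
time_s: 9.62
ee_pos: [0.606, 0.0681, 0.1133]
tool_rot: [0.0, -0.03, 1.0, 0.0]
force: [0.7, 0.7, -3.2]
finger_gap: 0.0129
```

Emit:
{"method": "drive_tool", "body": {"steps": [{"claw":255,"dx":0.1,"dy":0.01,"dz":0,"ax":0,"ay":0,"az":0},{"claw":255,"dx":0.1,"dy":0.0,"dz":0,"ax":0,"ay":0,"az":0},{"claw":255,"dx":0,"dy":0,"dz":0,"ax":0,"ay":0,"az":0}]}}

```text
time_s: 10.0
ee_pos: [0.6066, 0.068, 0.113]
tool_rot: [-0.002, -0.03, 1.0, -0.0]
force: [-9.0, -0.7, -0.4]
finger_gap: 0.013
```

Contact of 9 N came just where the plate should reach the face. I'll check with a picture.

```bash
cat > d.py <<'E'
from h import *
import sys
o=[]
for c in['side','scene']:
    p,R,t=cam(c)
    for n in ['grip','claws','pad']: print(c,n,[(round(r['score'],2),toW(R,t,r['location']).round(4).tolist()) for r in env.tip_of(n,c)[:1]])
    u,v=proj(p,R,t,[.67,.07,.12]).astype(int); o.append(cv2.resize(p['color'][v-50:v+50,u-40:u+40],(400,500),interpolation=cv2.INTER_CUBIC))
cv2.imwrite(f'pics/{sys.argv[1]}.png',np.hstack(o))
E
python3 d.py m4
```

```text
side grip [(0.69, [0.6084, 0.069, 0.1189])]
side claws [(0.84, [0.6967, 0.0781, 0.1485])]
side pad [(0.75, [0.6709, 0.0683, 0.173])]
scene grip [(0.8, [0.6085, 0.0695, 0.1242])]
scene claws [(0.63, [0.6987, 0.0739, 0.1451])]
scene pad [(0.6, [0.6678, 0.0743, 0.1679])]
```

View pics/m4.png

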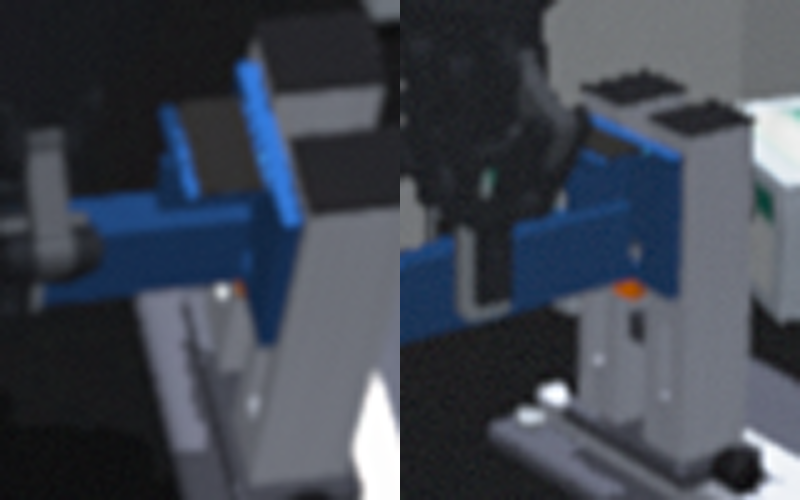

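The plate is flush against the uprights with the claws hidden inside, and the orange catch sits just under the plate edge (630,288). Now down, in small steps, with the forward pressure slightly eased.

Emit:
{"method": "drive_tool", "body": {"steps": [{"claw":255,"dx":-0.1,"dy":-0.01,"dz":-0.15,"ax":0,"ay":0,"az":0},{"claw":255,"dx":0,"dy":0,"dz":-0.15,"ax":0,"ay":0,"az":0},{"claw":255,"dx":0,"dy":0,"dz":-0.1,"ax":0,"ay":0,"az":0},{"claw":255,"dx":0,"dy":0,"dz":0,"ax":0,"ay":0,"az":0}], "newtons": 80}}

```text
time_s: 10.9
ee_pos: [0.6066, 0.068, 0.1095]
tool_rot: [-0.0, -0.03, 1.0, -0.0]
force: [-5.6, 0.0, 1.6]
finger_gap: 0.0128
```

Emit:
{"method": "drive_tool", "body": {"steps": [{"claw":255,"dx":0,"dy":0,"dz":-0.1,"ax":0,"ay":0,"az":0},{"claw":255,"dx":0,"dy":0,"dz":-0.1,"ax":0,"ay":0,"az":0},{"claw":255,"dx":0,"dy":0,"dz":0,"ax":0,"ay":0,"az":0}]}}

```text
time_s: 11.28
ee_pos: [0.6065, 0.0681, 0.1075]
tool_rot: [-0.0, -0.03, 1.0, -0.0]
force: [-6.8, 0.9, 2.7]
finger_gap: 0.0126
```

Emit:
{"method": "drive_tool", "body": {"steps": [{"claw":255,"dx":0,"dy":0,"dz":-0.1,"ax":0,"ay":0,"az":0},{"claw":255,"dx":0,"dy":0,"dz":-0.1,"ax":0,"ay":0,"az":0},{"claw":255,"dx":0,"dy":0,"dz":-0.1,"ax":0,"ay":0,"az":0},{"claw":255,"dx":0,"dy":0,"dz":0,"ax":0,"ay":0,"az":0}]}}

```text
time_s: 11.78
ee_pos: [0.6065, 0.0681, 0.1046]
tool_rot: [-0.0, -0.03, 1.0, -0.0]
force: [-7.4, 0.2, 2.9]
finger_gap: 0.0125
```

Emit:
{"method": "drive_tool", "body": {"steps": [{"claw":255,"dx":0,"dy":0,"dz":-0.1,"ax":0,"ay":0,"az":0},{"claw":255,"dx":0,"dy":0,"dz":-0.1,"ax":0,"ay":0,"az":0},{"claw":255,"dx":0,"dy":0,"dz":-0.1,"ax":0,"ay":0,"az":0},{"claw":255,"dx":0,"dy":0,"dz":0,"ax":0,"ay":0,"az":0}]}}

```text
time_s: 12.28
ee_pos: [0.6061, 0.0681, 0.1009]
tool_rot: [-0.001, -0.03, 1.0, -0.0]
force: [-5.6, 1.4, -0.9]
finger_gap: 0.013
```

Emit:
{"method": "drive_tool", "body": {"steps": [{"claw":255,"dx":0,"dy":0,"dz":-0.1,"ax":0,"ay":0,"az":0},{"claw":255,"dx":0,"dy":0,"dz":-0.1,"ax":0,"ay":0,"az":0},{"claw":255,"dx":0,"dy":0,"dz":-0.1,"ax":0,"ay":0,"az":0},{"claw":255,"dx":0,"dy":0,"dz":0,"ax":0,"ay":0,"az":0}]}}

```text
time_s: 12.78
ee_pos: [0.6061, 0.0681, 0.0979]
tool_rot: [-0.001, -0.03, 1.0, -0.0]
force: [-5.6, 1.9, -1.6]
finger_gap: 0.0126
```

Emit:
{"method": "drive_tool", "body": {"steps": [{"claw":255,"dx":0,"dy":0,"dz":-0.1,"ax":0,"ay":0,"az":0},{"claw":255,"dx":0,"dy":0,"dz":-0.1,"ax":0,"ay":0,"az":0},{"claw":255,"dx":0,"dy":0,"dz":0,"ax":0,"ay":0,"az":0}]}}

```text
time_s: 13.15
ee_pos: [0.6066, 0.068, 0.0961]
tool_rot: [-0.0, -0.03, 1.0, -0.0]
force: [-4.3, 0.2, -1.1]
finger_gap: 0.0126
```

Underside is at about 0.090. I'll press on until a clear stop.

Emit:
{"method": "drive_tool", "body": {"steps": [{"claw":255,"dx":0,"dy":0,"dz":-0.08,"ax":0,"ay":0,"az":0},{"claw":255,"dx":0,"dy":0,"dz":0,"ax":0,"ay":0,"az":0}]}}

```text
time_s: 13.4
ee_pos: [0.6066, 0.068, 0.0957]
tool_rot: [-0.0, -0.03, 1.0, -0.0]
force: [-6.8, 0.3, 2.1]
finger_gap: 0.0128
```

Emit:
{"method": "drive_tool", "body": {"steps": [{"claw":255,"dx":0,"dy":0,"dz":-0.06,"ax":0,"ay":0,"az":0},{"claw":255,"dx":0,"dy":0,"dz":0,"ax":0,"ay":0,"az":0}]}}

```text
time_s: 13.65
ee_pos: [0.6066, 0.068, 0.0954]
tool_rot: [-0.0, -0.03, 1.0, -0.0]
force: [-8.9, 0.2, 3.9]
finger_gap: 0.0127
```

Emit:
{"method": "drive_tool", "body": {"steps": [{"claw":255,"dx":0,"dy":0,"dz":-0.08,"ax":0,"ay":0,"az":0},{"claw":255,"dx":0,"dy":0,"dz":0,"ax":0,"ay":0,"az":0}]}}

```text
time_s: 13.9
ee_pos: [0.6066, 0.068, 0.095]
tool_rot: [-0.0, -0.03, 1.0, -0.0]
force: [-11.5, 0.3, 9.7]
finger_gap: 0.0129
```

```bash
python3 d.py m5
```

```text
side grip [(0.93, [0.6101, 0.0677, 0.1039])]
side claws [(0.85, [0.6985, 0.0778, 0.1332])]
side pad [(0.67, [0.6698, 0.0703, 0.1544])]
scene grip [(0.7, [0.6047, 0.0678, 0.1023])]
scene claws [(0.67, [0.6972, 0.0747, 0.1293])]
scene pad [(0.86, [0.6663, 0.0728, 0.1521])]
```

View pics/m5.png

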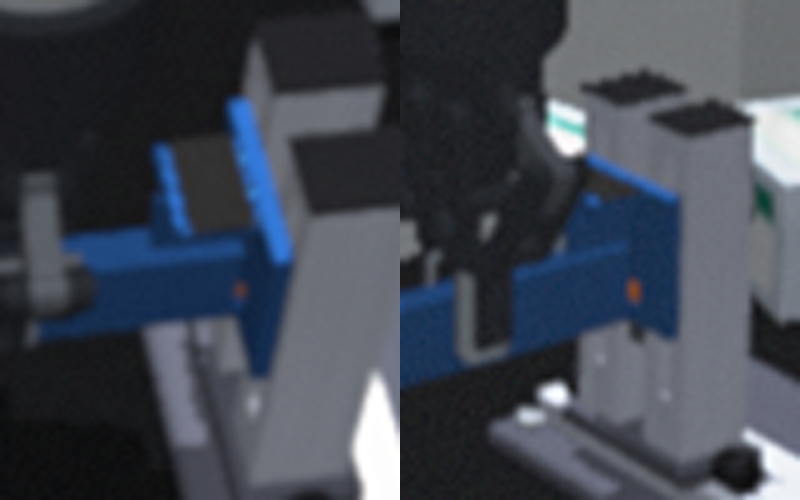

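Orange shows in the plate's window at (634,290), and the claws point has dropped 16 mm, so the arm is home. I'll ease off and let go.

Emit:
{"method": "drive_tool", "body": {"steps": [{"claw":255,"dx":-0.05,"dy":0,"dz":0.15,"ax":0,"ay":0,"az":0},{"claw":160,"dx":0,"dy":0,"dz":0,"ax":0,"ay":0,"az":0},{"claw":80,"dx":0,"dy":0,"dz":0,"ax":0,"ay":0,"az":0},{"claw":80,"dx":0,"dy":0,"dz":0,"ax":0,"ay":0,"az":0},{"claw":80,"dx":0,"dy":0,"dz":0,"ax":0,"ay":0,"az":0},{"claw":80,"dx":0,"dy":0,"dz":2,"ax":0,"ay":0,"az":0},{"claw":80,"dx":-0.5,"dy":0,"dz":4,"ax":0,"ay":0,"az":0},{"claw":80,"dx":-1,"dy":0,"dz":4,"ax":0,"ay":0,"az":0},{"claw":80,"dx":0,"dy":0,"dz":0,"ax":0,"ay":0,"az":0}]}}

```text
time_s: 15.42
ee_pos: [0.5924, 0.0681, 0.1988]
tool_rot: [0.003, -0.03, 1.0, 0.0]
force: [0.3, -0.7, 0.6]
finger_gap: 0.0586
```

```bash
python3 d.py m6
```

```text
side grip [(0.87, [0.6096, 0.0701, 0.1034])]
side claws [(0.62, [0.6934, 0.0792, 0.1298])]
side pad [(0.79, [0.667, 0.0701, 0.1514])]
scene grip [(0.97, [0.6062, 0.072, 0.0992])]
scene claws [(0.59, [0.698, 0.074, 0.1279])]
scene pad [(0.77, [0.6656, 0.07, 0.1492])]
```

View pics/m6.png

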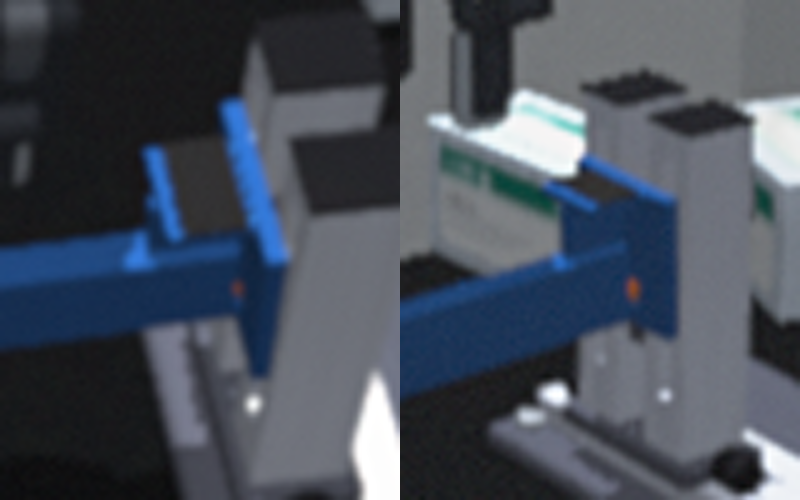

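It stays hooked with the orange nose in the window at (632,290), and the top leans out only by the claw play. As easing off may have lifted it up to 1 mm, I'll give it a gentle confirming press on the pad with closed fingers.

Emit:
{"method": "drive_tool", "body": {"steps": [{"claw":255,"dx":0,"dy":0,"dz":0,"ax":0,"ay":0,"az":0},{"claw":255,"dx":2.5,"dy":0.15,"dz":0,"ax":0,"ay":0,"az":0},{"claw":255,"dx":2.5,"dy":0.15,"dz":0,"ax":0,"ay":0,"az":0},{"claw":255,"dx":2.1,"dy":0.1,"dz":0,"ax":0,"ay":0,"az":0},{"claw":255,"dx":0,"dy":0,"dz":-2.5,"ax":0,"ay":0,"az":0},{"claw":255,"dx":0,"dy":0,"dz":-1.6,"ax":0,"ay":0,"az":0},{"claw":255,"dx":0,"dy":0,"dz":0,"ax":0,"ay":0,"az":0}]}}

```text
time_s: 16.7
ee_pos: [0.6616, 0.072, 0.1533]
tool_rot: [-0.001, -0.03, 1.0, -0.0]
force: [-0.3, 0.3, -0.1]
finger_gap: -0.0
```

Emit:
{"method": "drive_tool", "body": {"steps": [{"claw":255,"dx":0,"dy":0,"dz":-0.2,"ax":0,"ay":0,"az":0},{"claw":255,"dx":0,"dy":0,"dz":-0.2,"ax":0,"ay":0,"az":0},{"claw":255,"dx":0,"dy":0,"dz":-0.2,"ax":0,"ay":0,"az":0},{"claw":255,"dx":0,"dy":0,"dz":0,"ax":0,"ay":0,"az":0}]}}

```text
time_s: 17.2
ee_pos: [0.6625, 0.0721, 0.1491]
tool_rot: [0.0, -0.03, 1.0, 0.0]
force: [0.1, -0.2, 2.1]
finger_gap: 0.0004
```

Emit:
{"method": "drive_tool", "body": {"steps": [{"claw":255,"dx":0,"dy":0,"dz":-0.07,"ax":0,"ay":0,"az":0},{"claw":255,"dx":0,"dy":0,"dz":-0.07,"ax":0,"ay":0,"az":0},{"claw":255,"dx":0,"dy":0,"dz":0,"ax":0,"ay":0,"az":0}]}}

```text
time_s: 17.58
ee_pos: [0.6626, 0.0721, 0.1488]
tool_rot: [0.001, -0.03, 1.0, -0.0]
force: [-5.1, -0.5, 12.9]
finger_gap: -0.0002
```

Solid stop at 13 N with the pad at 0.149, so it is home. Now I'll retreat and check.

Emit:
{"method": "drive_tool", "body": {"steps": [{"claw":255,"dx":0,"dy":0,"dz":0.5,"ax":0,"ay":0,"az":0},{"claw":255,"dx":0,"dy":0,"dz":4,"ax":0,"ay":0,"az":0},{"claw":255,"dx":-2,"dy":0,"dz":4,"ax":0,"ay":0,"az":0},{"claw":255,"dx":-4,"dy":0,"dz":3,"ax":0,"ay":0,"az":0},{"claw":255,"dx":-4,"dy":0,"dz":0,"ax":0,"ay":0,"az":0},{"claw":255,"dx":-4,"dy":0,"dz":0,"ax":0,"ay":0,"az":0},{"claw":255,"dx":0,"dy":0,"dz":0,"ax":0,"ay":0,"az":0},{"claw":255,"dx":0,"dy":0,"dz":0,"ax":0,"ay":0,"az":0}]}}

```text
time_s: 18.58
ee_pos: [0.5229, 0.072, 0.2625]
tool_rot: [0.0, -0.03, 1.0, -0.0]
force: [0.8, -0.4, 0.6]
finger_gap: -0.0002
```

```bash
python3 d.py m7
```

```text
side grip [(0.7, [0.6108, 0.0657, 0.1005])]
side claws [(0.72, [0.6973, 0.0784, 0.1315])]
side pad [(0.66, [0.6652, 0.067, 0.155])]
scene grip [(0.73, [0.6044, 0.069, 0.0998])]
scene claws [(0.66, [0.6975, 0.0768, 0.1282])]
scene pad [(0.97, [0.6679, 0.0693, 0.1483])]
```

View pics/m7.png

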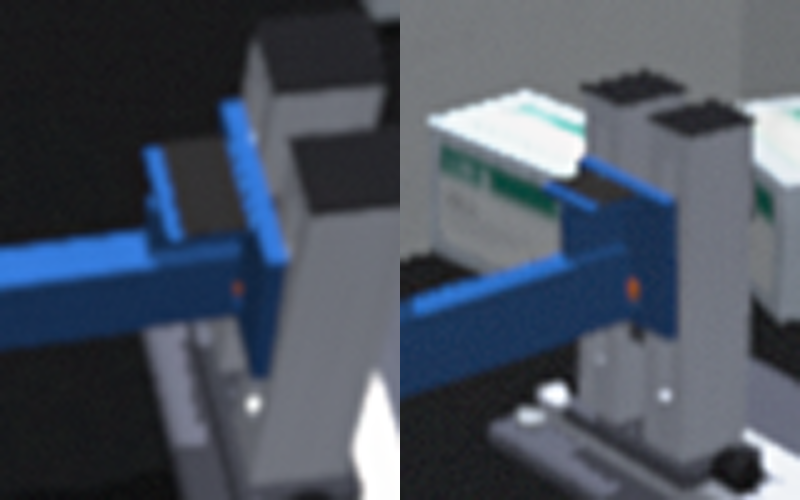

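The arm hangs home, the catch shows in the window at (632,290), and the robot is clear. Handing in.

```bash
python3 -c "
from plant import env; print(env.finish_job())"
```

```text
the job is handed in; nothing more can be done
None
```

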